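# Find and shim the rocking foot of a lab pump

### The job

The vacuum pump rocks on its four feet: press down on the bare corners of its base plate, one after another, until you find the one that gives. Then press the shim beside that same corner down flat and leave it so, with the other three shims left standing as they are. Nothing is to be grasped: do not lift or shove the pump, and leave the other things on the bench where they are.

Things in the scene. Friction and masses are not known exactly. Their poses are not given: they have to be found in the camera images.
- pump: A small 2.2 kg lab vacuum pump (white housing, ribbed motor) bolted on its grey steel base plate, which rests loose on four feet. Origin: centre of the plate's underside; x runs from the motor end to the white housing, z up. The plate is 10 mm thick; its four corners are bare square ears, 44 x 44 mm, centred at x = +-75 mm, y = +-95 mm. The pump's body stays within |y| < 45 mm and rises 70 mm above the plate's underside.
- foot_front_left (a point): Top centre of the black rubber foot (36 mm across) under the plate's front-left ear (front = motor end, towards the robot; left = +y). The ear's bare top, where one presses, is 10 mm higher. Any one foot may be the loose one: it sinks about 4 mm under about 5 N pressed on its ear and springs back when released; a sound foot gives less than 1 mm under 10 to 20 N.
- tab_front_left (a point): Point to press on the shim of the front-left foot: upper face, midline, 40 mm from its hinge. The shim is a bare aluminium strip 52 x 28 x 4 mm, hinged 26 mm from its foot's centre and pointing from there to the plate's -x (the back shims too), clear of the ear. When flat, this point is 66 mm from the foot's centre along the plate's -x and 15 mm lower than foot_front_left at rest.
- shim_front_left (a joint): Angle of the shim of the front-left foot: 0 = flat; 0.28 to 0.4 rad at the start (tail standing up). It takes about 10 N at its tab point to press down and stays where it is left; under a sound foot there is no room and it stops part way.
- foot_back_left (a point): Top centre of the black rubber foot (36 mm across) under the plate's back-left ear (front = motor end, towards the robot; left = +y). The ear's bare top, where one presses, is 10 mm higher. Any one foot may be the loose one: it sinks about 4 mm under about 5 N pressed on its ear and springs back when released; a sound foot gives less than 1 mm under 10 to 20 N.
- tab_back_left (a point): Point to press on the shim of the back-left foot: upper face, midline, 40 mm from its hinge. The shim is a bare aluminium strip 52 x 28 x 4 mm, hinged 26 mm from its foot's centre and pointing from there to the plate's -x (the back shims too), clear of the ear. When flat, this point is 66 mm from the foot's centre along the plate's -x and 15 mm lower than foot_back_left at rest.
- shim_back_left (a joint): Angle of the shim of the back-left foot: 0 = flat; 0.28 to 0.4 rad at the start (tail standing up). It takes about 10 N at its tab point to press down and stays where it is left; under a sound foot there is no room and it stops part way.
- foot_back_right (a point): Top centre of the black rubber foot (36 mm across) under the plate's back-right ear (front = motor end, towards the robot; left = +y). The ear's bare top, where one presses, is 10 mm higher. Any one foot may be the loose one: it sinks about 4 mm under about 5 N pressed on its ear and springs back when released; a sound foot gives less than 1 mm under 10 to 20 N.
- tab_back_right (a point): Point to press on the shim of the back-right foot: upper face, midline, 40 mm from its hinge. The shim is a bare aluminium strip 52 x 28 x 4 mm, hinged 26 mm from its foot's centre and pointing from there to the plate's -x (the back shims too), clear of the ear. When flat, this point is 66 mm from the foot's centre along the plate's -x and 15 mm lower than foot_back_right at rest.
- shim_back_right (a joint): Angle of the shim of the back-right foot: 0 = flat; 0.28 to 0.4 rad at the start (tail standing up). It takes about 10 N at its tab point to press down and stays where it is left; under a sound foot there is no room and it stops part way.
- foot_front_right (a point): Top centre of the black rubber foot (36 mm across) under the plate's front-right ear (front = motor end, towards the robot; left = +y). The ear's bare top, where one presses, is 10 mm higher. Any one foot may be the loose one: it sinks about 4 mm under about 5 N pressed on its ear and springs back when released; a sound foot gives less than 1 mm under 10 to 20 N.
- tab_front_right (a point): Point to press on the shim of the front-right foot: upper face, midline, 40 mm from its hinge. The shim is a bare aluminium strip 52 x 28 x 4 mm, hinged 26 mm from its foot's centre and pointing from there to the plate's -x (the back shims too), clear of the ear. When flat, this point is 66 mm from the foot's centre along the plate's -x and 15 mm lower than foot_front_right at rest.
- shim_front_right (a joint): Angle of the shim of the front-right foot: 0 = flat; 0.28 to 0.4 rad at the start (tail standing up). It takes about 10 N at its tab point to press down and stays where it is left; under a sound foot there is no room and it stops part way.
- spanner: Bystander: a 120 mm open-ended spanner lying on the bedplate near the pump. Origin: its underside.
- vial: Bystander: a small capped glass vial, 24 mm across, 42 mm tall, standing behind the pump. Origin: its underside.
- flask: Bystander: an amber bottle, 60 mm across, 100 mm tall. Origin: its underside.
- beaker: Bystander: a glass beaker, 64 mm across, 80 mm tall. Origin: its underside.
- driver: Bystander: a 170 mm screwdriver lying on the table. Origin: its underside.
- carton: Bystander: a cardboard carton 60 x 110 x 45 mm. Origin: its underside.
- dish: Bystander: a flat white dish 90 mm across. Origin: its underside.

How it is judged:
By the outcome, as a careful person would: the job done as asked, in the order asked, and still so for the second after the job is handed in, with the robot touching nothing.
It also fails if it takes over 58 s, if anything falls off the work surface, if the arm or the gripper's body presses on something with over 40 N, if the wrist force passes 120 N, or if a joint passes its speed limit or range.

### The arm

A 6-joint arm with a two-finger parallel gripper is mounted at the origin on the work surface. World frame = base frame: x ahead of the robot, y to its left, z up, the work surface at z = 0. Lengths are in m, angles in rad, forces in N, time in s.
With the tool pointing down it reaches from about 0.275 to 1 m from the base axis. Payload 8.4 kg.
Tool frame: the origin (TCP) lies on the centre line of the jaws, within the pads' length; the fingertips stand 17 mm ahead of it and the grasp point (between the pads) lies 2 mm behind it (bot.tcp_to_tips is the y of the fingertips in the tool frame, in m); y points along the fingers, z is the direction in which the jaws open and shut, and the axes are right-handed (so a half turn about y gives the same grasp; the last joint's range is limited). The gripper opens to 85 mm and grips with 20 to 120 N. Pads are 22 mm wide; open, the fingers measure 114 mm over their backs; the gripper's body (76 mm by 85 mm) begins 54 mm behind the grasp point. The pads swing forward as they close: fully open they stand 13 mm farther back than shut.
Start: joints at [1.222, 0.353, 1.633, -0, 1.155, -0.002], TCP at [0.212, 0.588, 0.248] pointing down, gripper open.
Joint ranges: [-2.63, 2.63], [-0.92, 2.1], [0.06, 2.66], [-1.3, 4.44], [0, 2.69], [-3.02, 3.02]. Speed limits (rad/s): [2.22, 2.22, 2.79, 3.14, 3.14, 3.14].

### API

Orientations are given as a unit quaternion [x, y, z, w].
In Python, from workcell import bot, hand, kinematics, get_obs, vision, hand_in gives the robot as it stands. The module is installed in compiled form; this text tells all that it offers. Calls block until the motion is done:
- bot.reach(position, orientation): joint-space move of the TCP to a pose.
- bot.servo_line(position, ori=None, velocity=0.15): straight line of the TCP; ori=None keeps the orientation; velocity is the mean speed in m/s.
- bot.goto_joints(angles): joint-space move.
- hand.move_gripper(opening, strength=None): finger opening in m; strength is the grip in N (None keeps the last); returns when the fingers have stopped.
- bot.dwell(seconds).
- kinematics.solve_ik(position, orientation): joint angles nearest the present ones, or None.
- get_obs(): the state.
- vision.read_camera(name): name is "scene" or "top"; returns a dict with "frame" (480x640x3 uint8, red, green, blue), "intrinsics" (3x3 intrinsics, pixels), "dist" ([k1, k2, p1, p2, k3] as OpenCV has them; the pictures are not rectified), "view" (4x4, takes a point from world to camera coordinates). Camera axes: x right, y down, z forward; pixel columns grow to the right and rows downward; lengths in m; the calibration is good to about 2 mm. A picture is of the moment at which its call begins. There is no depth.
A pose or a line that the arm cannot do raises bot.IKError and nothing moves.
- hand_in(): hands the job in, once; it reports no verdict.
The state is a dict: "time_s": time; "joint_pos": joint angles; "joint_vel": joint speeds; "joint_efforts": joint torques, N m; "position": TCP position; "orientation": TCP orientation; "wrist_force": force on the tool from outside, world axes, zero at the start; "ft_torque": the same for the moment, N m; "gripper_width": finger opening in m.
Only numpy, scipy, OpenCV 4.12 (cv2) and the standard library are available. Lean on these libraries where they do the work, as an engineer would, in place of code of your own. Each camera call takes 0.05 s, during which the arm holds its last target.

## Working session

There is one attempt and no reset: what is moved stays moved. The work goes in short steps, each a Python script; the robot and the scene stay as the last script left them, time stands still between calls to the robot, and variables do not carry over. Pictures are saved under pics/ and viewed, and the job is handed in when it is done.

```bash
mkdir -p pics; python3 - <<'E'
from workcell import bot, hand, kinematics, get_obs, vision
import cv2,numpy as np
for n in("scene","top"):
    d=vision.read_camera(n); cv2.imwrite(f"pics/{n}0.png",d["frame"][:,:,::-1])
    print(n,np.round(d["intrinsics"],1).tolist(),np.round(d["dist"],4),np.round(d["view"],3).tolist())
o=get_obs();print(o["time_s"],o["wrist_force"],o["orientation"],o["gripper_width"],bot.tcp_to_tips)
E
```

```text
scene [[517.7, 0.0, 326.5], [0.0, 517.7, 233.9], [0.0, 0.0, 1.0]] [-0.1239  0.      0.      0.      0.    ] [[-0.38, 0.925, 0.014, 0.237], [0.663, 0.283, -0.693, -0.334], [-0.645, -0.254, -0.721, 1.482], [0.0, 0.0, 0.0, 1.0]]
top [[531.3, 0.0, 319.4], [0.0, 531.3, 241.3], [0.0, 0.0, 1.0]] [-0.0382  0.      0.      0.      0.    ] [[-0.023, -1.0, -0.021, -0.01], [-0.995, 0.025, -0.092, 0.56], [0.093, 0.018, -0.996, 1.125], [0.0, 0.0, 0.0, 1.0]]
0.1 [ 0.0368479  -0.03547899 -0.26945272] [ 0.69694543 -0.12207397  0.12191195 -0.69606213] 0.08564611181081196 0.017
```

View pics/scene0.png

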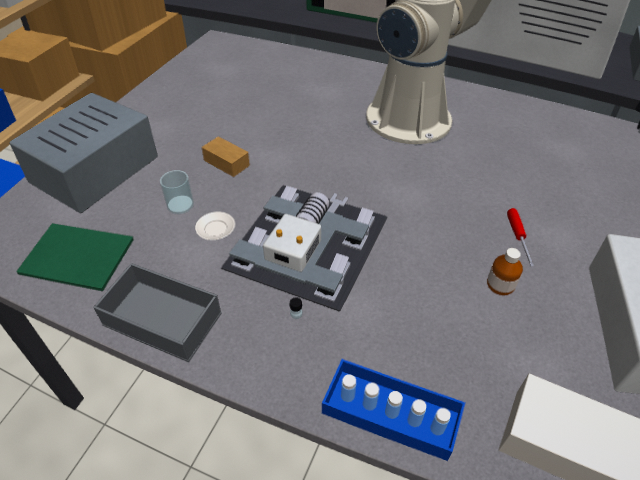

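View pics/top0.png

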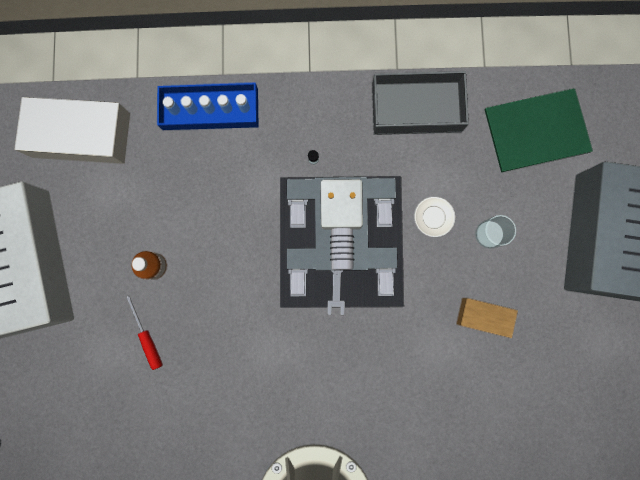

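```bash
python3 - <<'E'
import cv2
i=cv2.imread("pics/top0.png")[165:320,265:420]; cv2.imwrite("pics/top0z.png",cv2.resize(i,None,fx=3.8,fy=3.8,interpolation=cv2.INTER_CUBIC))
i=cv2.imread("pics/scene0.png")[175:315,215:395]; cv2.imwrite("pics/scene0z.png",cv2.resize(i,None,fx=4.2,fy=4.2,interpolation=cv2.INTER_CUBIC))
E
```

```text
(no output)
```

View pics/top0z.png

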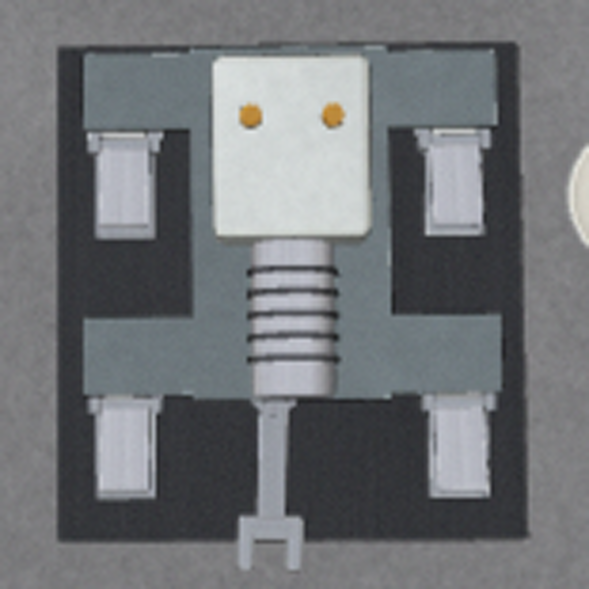

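View pics/scene0z.png

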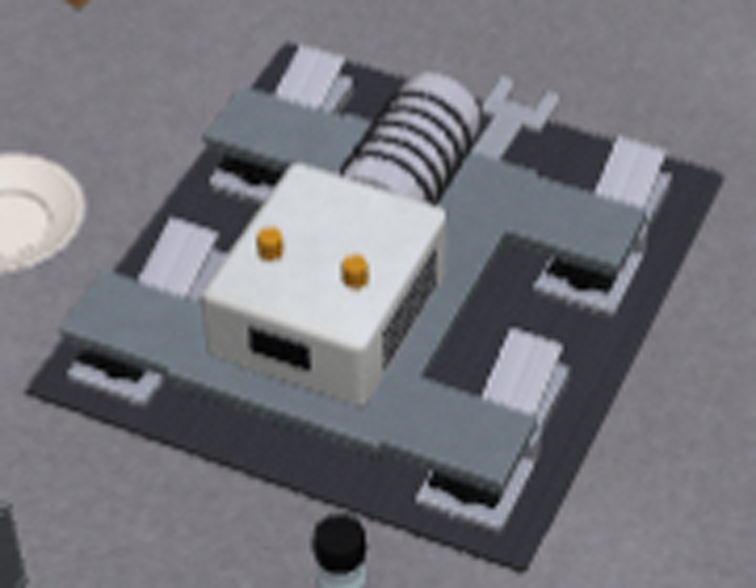

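Top zoom shows the grey plate's outer corners at (84,54), (496,54), (501,391), (83,393); the scene zoom shows the same corners at about (505,480), (62,328), (237,92), (652,200). The shims stand on the robot side of each ear, and the spanner lies at the front middle. I'll triangulate these.

```bash
cat > h.py <<'E'
from workcell import bot, hand, kinematics, get_obs, vision, hand_in
import cv2,numpy as np
def cams(): return {n:vision.read_camera(n) for n in("scene","top")}
def nrm(d,p): return cv2.undistortPoints(np.array(p,float).reshape(-1,1,2),np.array(d["intrinsics"]),np.array(d["dist"])).reshape(-1,2)
def tri(c,ps,pt):
    X=cv2.triangulatePoints(np.array(c["scene"]["view"])[:3],np.array(c["top"]["view"])[:3],nrm(c["scene"],ps).T,nrm(c["top"],pt).T)
    return (X[:3]/X[3]).T
def proj(d,X):
    V=np.array(d["view"]);return cv2.projectPoints(np.array(X,float).reshape(-1,1,3),cv2.Rodrigues(V[:3,:3])[0],V[:3,3],np.array(d["intrinsics"]),np.array(d["dist"]))[0].reshape(-1,2)
def plane(d,p,z):
    V=np.array(d["view"]);R,t=V[:3,:3],V[:3,3];C=-R.T@t
    r=(R.T@np.c_[nrm(d,p),np.ones(len(np.atleast_2d(p)))].T).T
    return C+r*((z-C[2])/r[:,2])[:,None]
E
python3 - <<'E'
from h import *
c=cams()
pt=np.array([(84,54),(496,54),(501,391),(83,393)])/3.8+[265-.4,165-.4]
ps=np.array([(505,482),(62,328),(237,92),(652,200)])/4.2+[215-.4,175-.4]
X=tri(c,ps,pt);print("BL BR FR FL\n",X.round(4)); print(X.mean(0))
# planar at mean z, fit pose
from scipy.optimize import least_squares
L=np.array([(97,117),(97,-117),(-97,-117),(-97,117)])/1000
def pts(q): 
    a=q[3];R=np.array([[np.cos(a),-np.sin(a)],[np.sin(a),np.cos(a)]])
    return np.c_[L@R.T+q[:2],np.full(4,q[2])]
f=lambda q:np.r_[(proj(c["top"],pts(q))-pt).ravel(),(proj(c["scene"],pts(q))-ps).ravel()]
s=least_squares(f,[*X.mean(0),0]);print(s.x.round(4),s.fun.round(1))
np.save("pose.npy",s.x)
# spanner / bedplate corners on z~0.01 from both
bt=np.array([(58,45),(518,45),(527,541),(58,540)])/3.8+[265,165]
print(plane(c["top"],bt,0.005).round(3))
# vial cap top
print(plane(c["top"],[(313,156)],.042).round(3))
E
```

```text
BL BR FR FL
 [[ 0.6942  0.0445  0.0475]
 [ 0.6887 -0.1892  0.0443]
 [ 0.499  -0.1871  0.0417]
 [ 0.502   0.0481  0.0541]]
[ 0.59597714 -0.07091086  0.04691837]
[ 0.5957 -0.0705  0.0467 -0.0122] [-0.9  0.4 -0.4 -1.2  0.5  0.5 -0.2  1.3 -0.3  0.3 -0.9  0.1  1.  -1.9
 -0.9  1.8]
[[ 0.709  0.061  0.005]
 [ 0.701 -0.209  0.005]
 [ 0.413 -0.203  0.005]
 [ 0.42   0.066  0.005]]
[[ 0.745 -0.014  0.042]]
```

```bash
cat >> h.py <<'E'
from scipy.spatial.transform import Rotation as Ro
P=np.load("pose.npy") if __import__("os").path.exists("pose.npy") else None
def w(lx,ly):
    a=P[3];return np.array([P[0]+np.cos(a)*lx-np.sin(a)*ly,P[1]+np.sin(a)*lx+np.cos(a)*ly])
def ori(yaw):  # jaw axis (tool z) at yaw in the world, tool y down
    z=np.array([np.cos(yaw),np.sin(yaw),0]);y=np.array([0,0,-1.]);x=np.cross(y,z)
    return Ro.from_matrix(np.c_[x,y,z]).as_quat()
def st():
    o=get_obs();return o["time_s"],np.array(o["position"]),np.array(o["wrist_force"])
EARS=dict(FL=(-.075,.095),BL=(.075,.095),BR=(.075,-.095),FR=(-.075,-.095))
E
python3 - <<'E'
from h import *
print(Ro.from_quat(get_obs()["orientation"]).as_matrix().round(2))
for k,l in EARS.items():
  for yaw in(P[3],P[3]+np.pi/2,P[3]+np.pi,P[3]-np.pi/2):
    s=kinematics.solve_ik([*w(*l),.065],ori(yaw)); print(k,round(yaw,2),None if s is None else np.round(s,2))
E
```

```text
[[ 0.94 -0.    0.34]
 [-0.34 -0.    0.94]
 [-0.   -1.   -0.  ]]
FL -0.01 [ 0.05  0.45  1.99 -0.    0.7   0.06]
FL 1.56 [ 0.05  0.45  1.99 -0.    0.7  -1.51]
FL 3.13 None
FL -1.58 [ 0.05  0.45  1.99 -0.    0.7   1.63]
BL -0.01 [ 0.03  0.63  1.65 -0.    0.87  0.05]
BL 1.56 [ 0.03  0.63  1.65 -0.    0.87 -1.53]
BL 3.13 None
BL -1.58 [ 0.03  0.63  1.65 -0.    0.87  1.62]
BR -0.01 [-0.25  0.65  1.6  -0.    0.89 -0.23]
BR 1.56 [-0.25  0.65  1.6  -0.    0.89 -1.8 ]
BR 3.13 [-0.25  0.65  1.6  -0.    0.89  2.91]
BR -1.58 [-0.25  0.65  1.6  -0.    0.89  1.34]
FR -0.01 [-0.31  0.48  1.94 -0.    0.73 -0.3 ]
FR 1.56 [-0.31  0.48  1.94 -0.    0.73 -1.87]
FR 3.13 [-0.31  0.48  1.94 -0.    0.73  2.84]
FR -1.58 [-0.31  0.48  1.94 -0.    0.73  1.27]
```

Yaw ≈ 0 (jaw along the plate's x) works for all. First ear: FL.

```bash
cat >> h.py <<'E'
def press(name,z0=None,step=.0007,fmax=14,dmax=.0065,zmin=.045):
    """over the ear already; guarded press, prints log"""
    xy=w(*EARS[name]);q=ori(P[3])
    z0=z0 or .078
    bot.servo_line([*xy,z0],q,velocity=.12); bot.dwell(.15)
    f0=st()[2][2]; z=z0; log=[];zc=None
    while z>zmin:
        z-=step if zc else .0012
        bot.servo_line([*xy,z],q,velocity=.02)
        t,p,f=st(); F=f[2]-f0; log.append((round(z*1e3,1),round(p[2]*1e3,2),round(F,1)))
        if zc is None and F>1.0: zc=p[2]
        if F>fmax or (zc and zc-p[2]>dmax): break
    bot.dwell(.2);t,p,f=st();log.append(("hold",round(p[2]*1e3,2),np.round(f-[0,0,f0],1)))
    print(name,"f0",round(f0,2),"contact",zc); print(*log[-16:],sep="\n")
    return zc
E
python3 - <<'E'
from h import *
hand.move_gripper(0.0,40); print(get_obs()["gripper_width"])
bot.reach([*w(*EARS["FL"]),.16],ori(P[3])); print(st())
press("FL"); print(st())
d=vision.read_camera("scene");cv2.imwrite("pics/fl.png",cv2.resize(d["frame"][130:320,190:440,::-1],None,fx=3,fy=3))
E
```

```text
-0.0001303764433377592
(3.275, array([0.52205303, 0.02604431, 0.16011312]), array([-0.27050434,  0.4852109 ,  0.35042977]))
FL f0 0.21 contact 0.06243558837833223
(72.0, np.float64(71.92), np.float64(-0.8))
(70.8, np.float64(70.72), np.float64(0.1))
(69.6, np.float64(69.52), np.float64(0.6))
(68.4, np.float64(68.31), np.float64(-0.1))
(67.2, np.float64(67.13), np.float64(0.3))
(66.0, np.float64(65.91), np.float64(0.3))
(64.8, np.float64(64.73), np.float64(-0.4))
(63.6, np.float64(63.5), np.float64(0.5))
(62.4, np.float64(62.44), np.float64(1.3))
(61.7, np.float64(61.75), np.float64(2.3))
(61.0, np.float64(61.02), np.float64(3.3))
(60.3, np.float64(60.29), np.float64(2.6))
(59.6, np.float64(59.59), np.float64(4.0))
(58.9, np.float64(59.12), np.float64(6.3))
(58.2, np.float64(58.91), np.float64(14.0))
('hold', np.float64(58.91), array([-3.8,  2.3, 14.7]))
(9.2083, array([0.52194364, 0.0254812 , 0.05891319]), array([-3.79296811,  2.34111763, 14.92349519]))
```

View pics/fl.png

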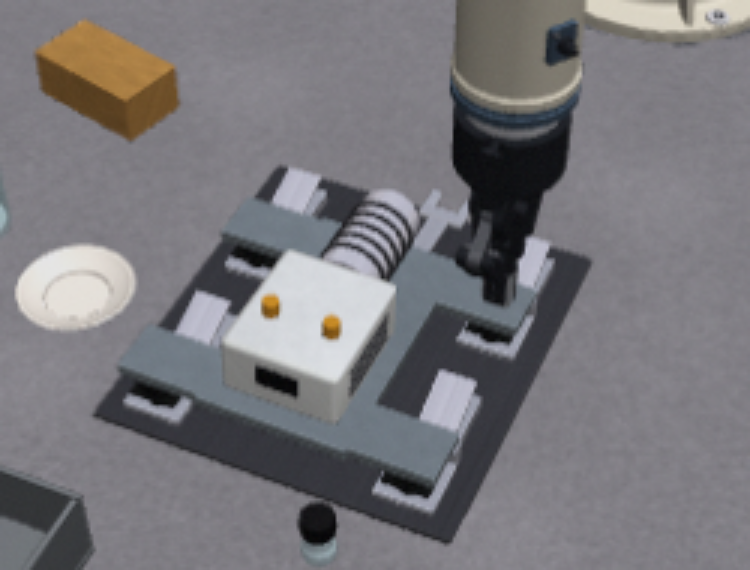

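FL sank about 3.5 mm under 3–6 N, then went hard (14 N with no more travel), so it is the loose foot. The picture shows the tip on the FL ear, all shims still standing. Now its shim.

```bash
python3 - <<'E'
from h import *
q=ori(P[3]);xy=w(*EARS["FL"])
bot.servo_line([*xy,.085],q,velocity=.1)
xy=w(-.141,.095)
bot.servo_line([*xy,.085],q,velocity=.12)
bot.servo_line([*xy,.064],q,velocity=.1);bot.dwell(.15)
f0=st()[2][2];z=.064;log=[]
while z>.0345:
    z-=.001; bot.servo_line([*xy,z],q,velocity=.025)
    t,p,f=st();F=f[2]-f0;log.append((round(z*1e3,1),round(p[2]*1e3,2),round(F,1)))
    if F>28 :break
bot.dwell(.3);t,p,f=st()
print(*[tuple(map(float,l)) for l in log],sep="\n");print(t,p.round(4),f.round(1),f0)
E
```

```text
(63.0, 63.22, -0.3)
(62.0, 61.99, -0.7)
(61.0, 60.94, -0.2)
(60.0, 59.93, -0.5)
(59.0, 58.96, -1.3)
(58.0, 57.93, -1.0)
(57.0, 56.94, -0.1)
(56.0, 55.95, 0.1)
(55.0, 54.93, -0.3)
(54.0, 54.19, 4.5)
(53.0, 53.25, 6.2)
(52.0, 52.28, 7.5)
(51.0, 51.25, 8.3)
(50.0, 50.23, 7.9)
(49.0, 49.2, 7.2)
(48.0, 48.22, 7.2)
(47.0, 47.15, 6.7)
(46.0, 46.09, 7.6)
(45.0, 45.05, 6.6)
(44.0, 44.04, 7.1)
(43.0, 42.99, 7.2)
(42.0, 41.95, 6.3)
(41.0, 40.94, 6.9)
(40.0, 39.88, 5.8)
(39.0, 38.88, 6.2)
(38.0, 37.93, 7.4)
(37.0, 37.31, 14.0)
(36.0, 36.83, 25.4)
(35.0, 36.36, 36.1)
18.4333 [0.4545 0.0262 0.0364] [-12.1   0.1  36. ] 0.2812854861697557
```

```bash
python3 - <<'E'
from h import *
q=ori(P[3]);xy=w(-.141,.095)
bot.servo_line([*xy,.15],q,velocity=.12)
bot.reach([.3,.42,.25],q)
c=cams();print(st())
cv2.imwrite("pics/fin_s.png",cv2.resize(c["scene"]["frame"][175:315,215:395,::-1],None,fx=4.2,fy=4.2,interpolation=cv2.INTER_CUBIC))
cv2.imwrite("pics/fin_t.png",cv2.resize(c["top"]["frame"][140:320,265:420,::-1],None,fx=3.3,fy=3.3,interpolation=cv2.INTER_CUBIC))
E
```

```text
(21.2417, array([0.30062776, 0.4191824 , 0.24968347]), array([0.22734586, 0.27775521, 0.10883586]))
```

View pics/fin_s.png

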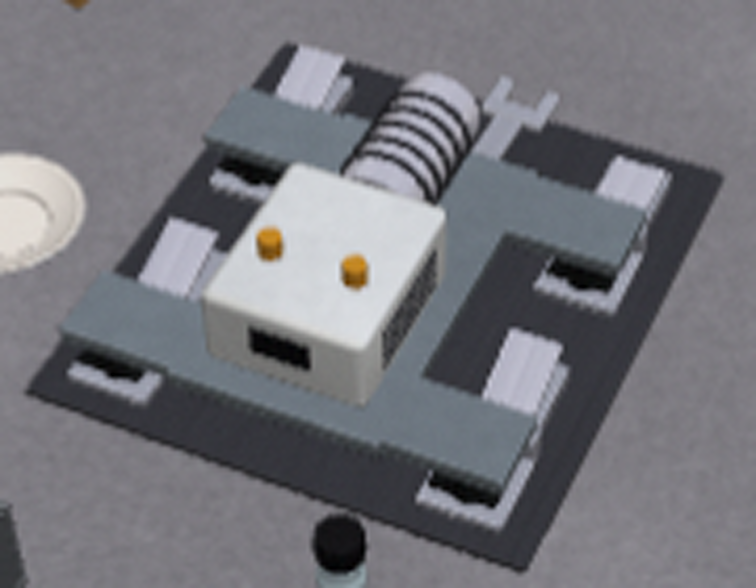

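View pics/fin_t.png

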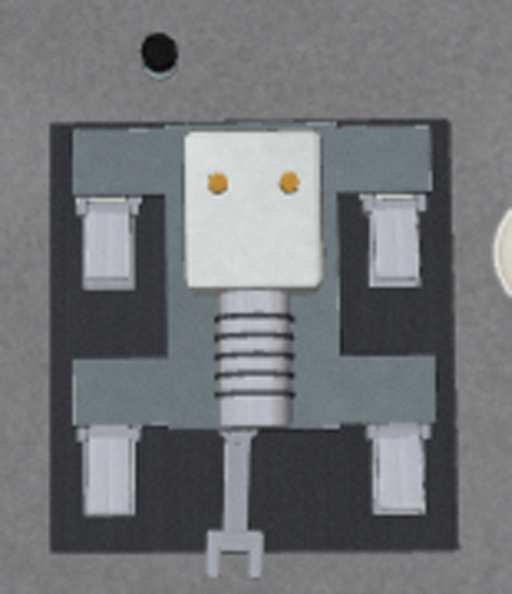

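The FL shim at scene zoom (635,180) now lies flat: its tail edge dropped from row 137 to 157. The other three shims, the pump, the spanner and the vial look unchanged. The arm is clear, at 21 s.

```bash
python3 -c "
from h import *
hand_in();print(get_obs()['time_s'])"
```

```text
the job is handed in; nothing more can be done
the job is handed in; nothing more can be done
```

The front-left foot is the loose one, and its shim now lies flat. I handed the job in at about 21 s.

- **Finding the corner:** I pressed the front-left ear first. It sank about 3.5 mm at roughly 2–6 N, then stopped hard at 14 N, so I did not press the other three corners.
- **Pressing the shim:** The front-left shim went down at about 7 N. It stopped hard within about 1 mm of the expected flat height. I meant to stop pressing at 28 N, but the last 1 mm step took it to 36 N, with the fingertips only. That is below the 40 N limit, which in any case applies to the arm and gripper body.
- **Last checks:** With the arm withdrawn, the close-up pictures show the front-left shim staying flat. The other three shims are still standing, and the pump, spanner and vial have not visibly moved. I did not recheck the bystanders farther out; the arm only passed high above the bench. No check failed.

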